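Take the tasting board out of the lever arch file and put it on show

TASK

Swing the lamp arm well clear of the lever arch file, to the lever's side, and lift the file's lever until the rings spring open; then take the wooden board up off the posts and lay it flat in the middle of the cork mat, let go, and press the lever fully down to shut the rings again. Last, pick the board up anew and stand it on one short end in the wooden display stand, behind the front lip, leaning back on the two rods, and let go. Do not force the board against shut rings, do not drop it, and leave the glasses, tin, jar, mug and spoon where they are.

Things in the scene. Friction and masses are not known exactly. Their poses are not given: they have to be found in the camera images.
- file: Open grey lever arch file, fixed flat on the table, 7 mm high, x -100 to +100, y -100 to +190 mm from its origin, which is on the table under the filed board's centre. x points from the cards to the arches, y towards the lever. Two fixed upright steel posts, 6 mm thick, at x = +12, y = -40 and +40, tops 52 mm above the table. Below the rings a plate, x -2 to +74, top 10 mm above the table.
- lever (a joint): Lever of the file, hinged about file x: 0 = fully down (rings shut), 1.1 rad = fully up (rings open). A spring snaps it over a dead centre at about 0.55 rad to either end, where it stays; about 4 N at the grip overcomes it.
- lever_grip (a point): Centre of the black grip on the lever's end, 22 mm wide along file x, 32 long along the lever, 14 thick; 80 mm from the hinge axis. Fully down, the lever rises 10 degrees from level towards file +y and this point is 36 mm above the table. It moves with the lever.
- lever_hinge (a point): Point on the lever's hinge axis (axis along file x), 22 mm above the table, at file x = 0, y = +85 mm.
- board: Plywood board 52 (x) x 130 (y) x 10 (z) mm, about 70 g, loose, with two 13 mm through holes at x = +12, y = -40 and +40 mm, over the file's posts at the start; it lies on a fixed pad of spare cards 40 (x) x 118 (y) mm, top 17 mm above the table, its axes along the file's. Origin: centre of its underside.
- lamp_arm (a joint): Swing of the lamp's arm about its upright post: 0 = arm along file -x over the board, grows as it swings towards file +y (the lever's side), range -0.4 to 1.65 rad. Stays where it is left; needs about 0.5 N at the knob. Beyond 1.0 rad is well clear.
- lamp_knob (a point): Round upright wooden knob, 18 mm across, on the lamp's head at the end of the arm, 170 mm from the post's axis. The point is on the knob's axis 225 mm above the table; knob top 242 mm, arm top 196 mm. The dark shade below is 84 mm across, its underside 135 mm above the table.
- lamp_hinge (a point): Point on the lamp post's vertical axis, 190 mm above the table; post 16 mm thick on a round foot 100 mm across, fixed 190 mm from the file's origin along about file +x.
- mat: Square cork mat 160 x 160 x 4 mm, fixed on the table; origin: centre of its underside.
- stand: Dark wooden display stand, fixed: base 100 (x) x 90 (y) x 12 mm, x -38 to +62 of its origin on the table. Front looks to -x. Front lip 10 mm thick (x -31 to -21), 70 long, 12 mm above the base's top. Two rods 8 mm thick at y = -16 and +16, 100 mm long, lean back to +x by 30 degrees from vertical. The board's foot goes on the base between lip and rods.
- stand_seat (a point): Point on the base's top (12 mm above the table) where the front of the leaning rods meets it, midway between them, 8 mm behind the stand's origin in x; axes as the stand's. The back of the seated board leans along the plane through this point, 30 degrees from vertical.
- tumbler_a: Bystander: glass tumbler, 66 mm across, 85 mm high; origin under its centre.
- tumbler_b: Bystander: glass tumbler, 60 mm across, 75 mm high; origin under its centre.
- tin: Bystander: plain tin, 68 mm across, 90 mm high; origin under its centre.
- jar: Bystander: amber jar, 64 mm across, 90 mm high; origin under its centre.
- mug: Bystander: white mug, 76 mm across, 80 mm high, handle to its +y; origin under its centre.
- spoon: Bystander: wooden spoon 180 mm long along its x, lying on the table; origin under its middle.
- rings: The two steel arches on one shaft, 80 mm apart, 5.6 mm thick; origin on the shaft midway between them; shaft at file x = +58, 13 mm high. They turn about file y by 0.8 times the lever's angle. Shut they bend over to the posts' tops; open they lean away to file +x, tips at about file x = +55 and 72 mm high.
There are look-alikes about, which are no part of the job. Of the things shaped like the board, the plywood one is meant.

How it is judged:
On the way, in this order (a step that is already met when the one before it is completed fails the run):
1. the lamp arm is swung clear of the file (beyond 1.0 rad) (value of joint lamp_arm above 1 rad), for 0.2 s.
2. the lever is up and the rings open (value of joint lever above 0.9 rad), for 0.2 s.
3. the board lies flat on the cork mat, released (horizontal distance between board and mat below 0.045 m and z of board in the frame of mat below 0.01 m and angle between board's own z axis and vertical below 0.08 rad and contact force between the fingers and board below 0.1 N), for 0.3 s.
4. the lever is pressed down and the rings are shut, the board still lying on the mat (value of joint lever below 0.1 rad and horizontal distance between board and mat below 0.06 m and z of board in the frame of mat below 0.01 m), for 0.2 s.
At the end, for the whole second after the job is handed in: The board stands at rest, released, on a short end in the stand between lip and rods, within 43 degrees of vertical, 14 degrees of the stand's width and 25 mm of its middle; the lever is within 0.1 rad of fully down and the lamp arm still beyond 1.0 rad; no bystander moved over 30 mm (x of board in the frame of stand_seat between -0.03 and 0.05 m and y of board in the frame of stand_seat between -0.025 and 0.025 m and z of board in the frame of stand_seat between 0.045 and 0.075 m and angle between the y axis of board and the z axis of stand, either way round below 0.75 rad and angle between the x axis of board and the y axis of stand, either way round below 0.25 rad and contact force between board and stand above 0.1 N and linear speed of board below 0.02 m/s and contact force between the fingers and board below 0.1 N and value of joint lever below 0.1 rad and value of joint lamp_arm above 1 rad); the robot touches nothing.
It fails at once if the board is forced against the rings (over 7 N) (contact force between board and rings above 7 N).
It fails at once if the board is dropped or thrown (over 0.7 m/s out of the fingers) (linear speed of board above 0.7 m/s and contact force between the fingers and board below 0.1 N).
It fails at once if a glass, the tin, the jar, the mug or the spoon is disturbed (moved over 30 mm) (distance of any of tumbler_a, tumbler_b, tin, jar, mug, spoon from where it was at the start of the episode above 0.03 m).
It also fails if it takes over 72 s, if anything falls off the work surface, if the arm or the gripper's body presses on something with over 40 N, if the wrist force passes 120 N, or if a joint passes its speed limit or range.

ROBOT

A 6-joint arm with a two-finger parallel gripper is mounted at the origin on the work surface. World frame = base frame: x ahead of the robot, y to its left, z up, the work surface at z = 0. Lengths are in m, angles in rad, forces in N, time in s.
With the tool pointing down it reaches from about 0.3 to 0.875 m from the base axis. Payload 6.4 kg.
Tool frame: the origin (TCP) lies midway between the tips of the shut fingers; the grasp point (between the pads) lies 19 mm behind it (r.hold_point_z is the distance from the TCP to the grasp point, in m); z points along the fingers, y is the line along which they close (so a half turn about z gives the same grasp; the last joint's range is limited). The gripper opens to 88 mm and grips with 3 to 60 N. Pads are 18 mm wide; open, the fingers measure 123 mm over their backs; the gripper's body (75 mm by 187 mm) begins 45 mm behind the grasp point.
Start: joints at [1.064, 0.181, 1.607, -0, 1.354, -0.206], TCP at [0.17, 0.549, 0.239] pointing down, gripper open.
Joint ranges: [-2.99, 2.99], [-0.89, 2.07], [0.3, 2.58], [-1.14, 4.28], [0, 2.63], [-3.12, 3.12]. Speed limits (rad/s): [2.57, 2.57, 3.01, 3.14, 3.14, 3.14].

INTERFACE

Orientations are given as [roll, pitch, yaw] about the fixed x, y, z axes, in that order (R = Rz(yaw) Ry(pitch) Rx(roll)).
In Python, from bench import r gives the robot as it stands.
- The arm moves only by the tool jog_arm, never from a script. Its argument "steps" is a list that holds one entry, the list of rows, each a list of 4 numbers: the shift along the tool's x, y, z in units of 400 mm (1.0 is 400 mm), then the turn about the tool's z in units of pi rad (1.0 is pi rad). In form: [[[tx, ty, tz, turn], ...]]. A call has 1 to 20 rows; each row is the pose to reach, as a shift and turn from the pose commanded when the call began, along the tool's axes at that moment, turning the shorter way round; what a row does not reach only later rows make up. A row lasts 1/8 s, in which the tool goes at most 62.5 mm and 10.7 degrees, less where a joint would pass 70% of its speed; a pose out of reach is approached as far as the arm can. A call with a number of a shift or a turn outside -1 to 1 is refused whole. A call with a gripper value outside its range is refused whole. "fingers" is the opening, from -1 (shut) to 1 (fully open), so that 0 is half open, set as the call begins (left out, the last holds). The fingers move at their own pace and stop on an object; "squeeze" is the grip in N (left out, the last holds). Time passes only in rows, so rows that repeat a pose let the fingers close. It gives the time, the measured TCP pose, the force, the opening and the grip force at its end, in the units of the state.
- r.state(): the state, without advancing time (a new reading comes with each control period).
- r.snapshot(name): name is "scene" or "top" or "wrist"; returns the picture (480x640x3 uint8, red, green, blue); there is no depth.
- r.camera_info(name): a dict with "fx", "fy", "cx", "cy" (pixels), "xyz" and "attitude" of the camera in the world. Camera axes: x right, y down, z forward; pixel columns grow to the right and rows downward; lengths in m; the calibration is good to about 2 mm. A picture is of the moment at which its call begins: read the wrist's pose just before it. camera_info takes no time and is no camera call; for the wrist camera it gives the pose at the moment of the call.
- r.hand_in(): hands the job in; it is judged then, once.
Trained networks look in the newest picture that a camera, given by its name, has taken for a name from the list of things; names that differ only in an ending like _2 or _b are one class to them, and where a whole thing is asked for, a point or a joint stands for the part that bears it (a point fixed in the world has none). Each returns a list of dicts, best first, with "conf" (0 to 1); they miss things now and then, are a little off and sometimes report something else, mostly with a low value. They report only what shows in the picture. A call takes as long as a camera call. They do not tell look-alikes from the thing itself.
- r.find_in(camera, label): "rect" ([left, top, right, bottom] in pixels, round what is visible of it).
- r.masks_of(camera, label): "mask" (480x640 bool, what is visible of it) and "rect" ([left, top, right, bottom] in pixels, round what is visible of it).
The state is a dict: "t": time; "qpos": joint angles; "joint_velocities": joint speeds; "tau": joint torques, N m; "position": TCP position; "ee_rot": TCP orientation; "ft_force": force on the tool from outside, world axes, zero at the start; "wrist_torque": the same for the moment, N m; "gripper_width": finger opening in m; "grip_force": force on a finger pad.
Only numpy, scipy, OpenCV 4.12 (cv2) and the standard library are available. Lean on these libraries where they do the work, as an engineer would, in place of code of your own. Each camera call takes 0.05 s, during which the arm holds its last target. There are 200 camera calls.

## Working session

There is one attempt and no reset: what is moved stays moved. The work goes in short steps, Python scripts to look and compute and a tool call to move; the robot and the scene stay as the last step left them, time stands still between calls to the robot, and variables do not carry over. Pictures are saved under pics/ and viewed, at most 10 in all, crops included, and the job is handed in when it is done.

Besides the shell and the picture viewer there is one more tool, called after "Call:" by a JSON object that holds its "op" and its "data", one argument or row to a line. jog_arm: Moves the arm, as the interface text tells. Its arguments: {"type":"object","properties":{"steps":{"type":"array"},"fingers":{"type":"number"},"squeeze":{"type":"number"}},"required":["steps"]}

```bash
ls; mkdir -p pics; python3 - <<'E'
from bench import r
import cv2,numpy as np
ims=[]
for c in ("scene","top"):
    im=r.snapshot(c); cv2.imwrite(f"pics/{c}0.png",im[:,:,::-1])
    print(c,r.camera_info(c))
    for l in ["file","lever","board","lamp_arm","lamp_knob","mat","stand","rings","lever_grip","tumbler_a","tin","jar","mug","spoon"]:
        print(l,[(np.round(d["rect"]).astype(int).tolist(),round(d["conf"],2)) for d in r.find_in(c,l)][:4])
print(r.state())
E
```

```text
pics
scene {'fx': 442.0772727538472, 'fy': 442.0772727538472, 'cx': 324.619263249576, 'cy': 243.2772080188079, 'xyz': array([ 1.13445558, -0.42190985,  1.16306724]), 'attitude': array([-2.45445979,  0.01645592,  1.00397859])}
file [([310, 217, 415, 298], 0.93)]
lever [([386, 227, 397, 239], 0.5), ([454, 218, 469, 257], 0.27)]
board [([236, 256, 279, 290], 0.83), ([340, 178, 368, 203], 0.71), ([331, 251, 370, 275], 0.69), ([181, 262, 206, 301], 0.67)]
lamp_arm [([345, 214, 414, 269], 0.79)]
lamp_knob [([344, 216, 416, 266], 0.74), ([267, 359, 283, 387], 0.69)]
mat [([258, 279, 332, 345], 0.75), ([310, 333, 335, 366], 0.28)]
stand [([215, 325, 245, 360], 0.77)]
rings [([347, 260, 373, 275], 0.56), ([310, 334, 334, 368], 0.55)]
lever_grip []
tumbler_a [([266, 358, 284, 387], 0.88), ([386, 226, 398, 237], 0.3)]
tin [([338, 310, 360, 343], 0.85)]
jar [([414, 190, 435, 215], 0.81)]
mug [([203, 370, 244, 415], 0.95)]
spoon [([455, 220, 469, 257], 0.58)]
top {'fx': 565.1809127858793, 'fy': 565.1809127858793, 'cx': 324.1414940780022, 'cy': 234.52909056618265, 'xyz': array([0.24907041, 0.03319
[... 837 characters left out ...]
1, 175, 219], 0.96)]
{'t': 1.5, 'qpos': array([ 1.06367786e+00,  1.80824759e-01,  1.60696467e+00, -2.58906036e-05,
        1.35378064e+00, -2.06325238e-01]), 'joint_velocities': array([ 0.00158356, -0.00059324, -0.00085452,  0.00025018, -0.00034822,
       -0.00028454]), 'tau': array([-1.35876631e-03, -4.33837509e+01, -3.42160857e+01,  7.01594632e-02,
        3.09735874e-02, -1.13247208e-05]), 'position': array([0.17038151, 0.54921242, 0.23871762]), 'ee_rot': array([3.14157573e+00, 2.93732066e-05, 2.84080500e+00]), 'ft_force': array([ 0.39655887, -0.64807433,  0.58686971]), 'wrist_torque': array([ 0.01542181, -0.06653901,  0.05125429]), 'grip_force': 0.0, 'gripper_width': 0.0881413121767533}
```

```bash
python3 - <<'E'
import cv2
t=cv2.imread("pics/top0.png"); c=t[110:390,110:540]
cv2.imwrite("pics/topc.png",cv2.resize(c,(800,521),interpolation=cv2.INTER_CUBIC))
t=cv2.imread("pics/scene0.png"); c=t[170:420,170:480]
cv2.imwrite("pics/scenec.png",cv2.resize(c,(744,600),interpolation=cv2.INTER_CUBIC))
E
```

```text
(no output)
```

View pics/topc.png

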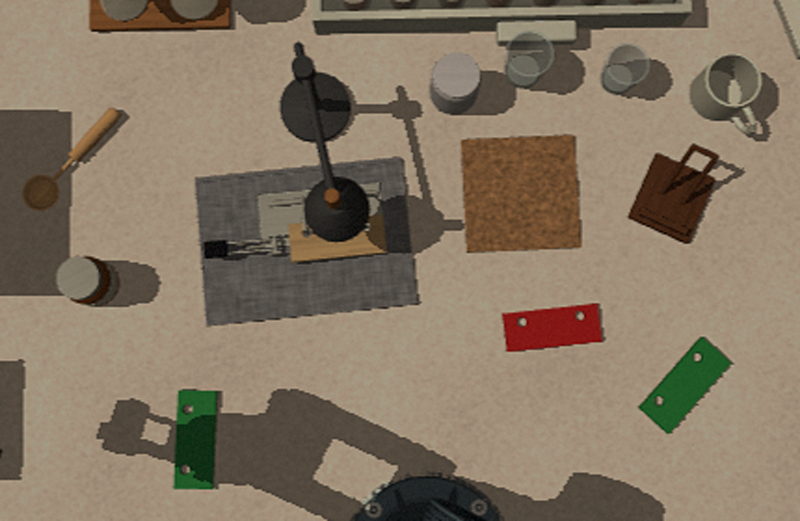

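View pics/scenec.png

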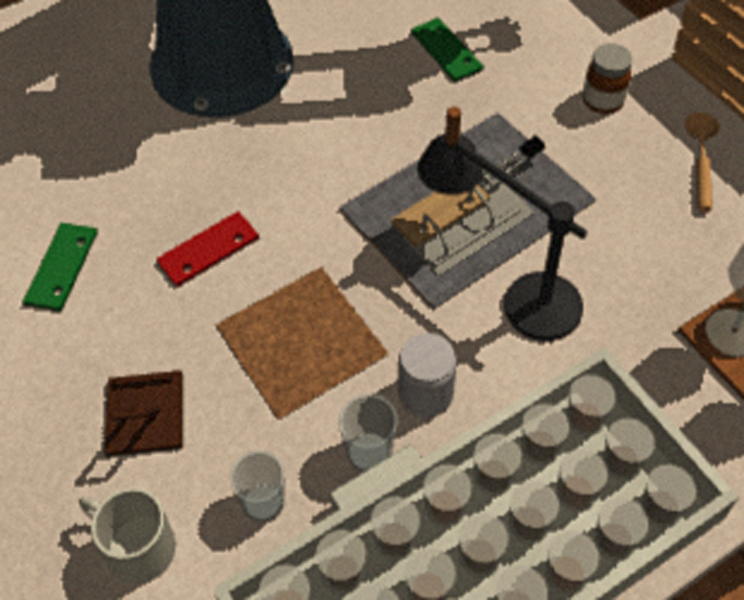

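The plywood board is the one under the lamp, at crop (335,243). The red (553,328) and the two green ones (685,385 and 195,440) are look-alikes: same shape, but painted. The stand is at (670,197) with its lip near the lower-left edge.

```bash
cat > h.py <<'E'
import numpy as np,cv2
from bench import r
from scipy.spatial.transform import Rotation as R
def ray(c,px,z,info=None):
    i=info or r.camera_info(c); M=R.from_euler('xyz',i['attitude']).as_matrix()
    px=np.atleast_2d(px).astype(float)
    d=np.c_[(px[:,0]-i['cx'])/i['fx'],(px[:,1]-i['cy'])/i['fy'],np.ones(len(px))]@M.T
    return i['xyz']+d*((np.broadcast_to(z,len(px))-i['xyz'][2])/d[:,2])[:,None]
def proj(c,P,info=None):
    i=info or r.camera_info(c); M=R.from_euler('xyz',i['attitude']).as_matrix()
    q=(np.atleast_2d(P)-i['xyz'])@M
    return np.c_[q[:,0]/q[:,2]*i['fx']+i['cx'],q[:,1]/q[:,2]*i['fy']+i['cy']]
def fit(loc,w):
    loc=np.array(loc,float);a=loc[:,0]+1j*loc[:,1];b=w[:,0]+1j*w[:,1]
    m=np.vdot(a-a.mean(),b-b.mean());y=np.angle(m);o=b.mean()-a.mean()*np.exp(1j*y)
    res=abs(o+a*np.exp(1j*y)-b)
    return np.array([o.real,o.imag,y]),res
def w(pose,x,y):
    p=pose[0]+1j*pose[1]+(x+1j*y)*np.exp(1j*pose[2]); return np.array([p.real,p.imag])
E
python3 - <<'E'
from h import *
np.set_printoptions(precision=4,suppress=True)
T=lambda p:np.array(p)/1.8605+110
S=lambda p:np.array(p)/2.4+170
F=[[.1,.19],[.1,-.1],[-.1,-.1],[-.1,.19]]
M=[[.08,.08],[.08,-.08],[-.08,-.08],[-.08,.08]]
St=[[.062,.045],[.062,-.045],[-.038,-.045],[-.038,.045]]
for n,loc,z,t,s in [("file",F,.007,[(195,178),(402,158),(419,302),(207,325)],[(595,200),(434,307),(340,210),(497,114)]),
 ("mat",M,.004,[(461,139),(575,135),(581,248),(467,252)],[(387,353),(281,417),(217,328),(321,268)]),
 ("stand",St,.012,[(655,152),(713,172),(690,243),(629,216)],None)]:
    print(n,"top",*fit(loc,ray("top",T(t),z)))
    if s: print(n,"scene",*fit(loc,ray("scene",S(s),z)))
k=ray("top",T([(331,196)]),.242);h=ray("top",T([(316,106)]),.008)
print("knob",k,"foot",h, "scene knob",ray("scene",S([(454,111)]),.242),"foot",ray("scene",S([(543,305)]),.006))
print(r.camera_info("wrist"))
E
```

```text
file top [0.4347 0.1092 0.0828] [0.0028 0.0011 0.0017 0.0021]
file scene [0.4433 0.1107 0.0838] [0.0031 0.0029 0.0006 0.002 ]
mat top [ 0.4905 -0.1456  0.0137] [0.0002 0.0003 0.0011 0.0012]
mat scene [ 0.4983 -0.1431  0.0356] [0.0042 0.0054 0.0042 0.003 ]
stand top [ 0.4699 -0.3484 -0.4015] [0.0027 0.0039 0.003  0.0013]
knob [[0.4522 0.1046 0.242 ]] foot [[0.62   0.1376 0.008 ]] scene knob [[0.4588 0.1062 0.242 ]] foot [[0.624  0.1411 0.006 ]]
{'fx': 358.42445205395074, 'fy': 358.42445205395074, 'cx': 322.27904231683533, 'cy': 241.8328239066866, 'xyz': array([0.0901, 0.5737, 0.3836]), 'attitude': array([2.8118, 0.0011, 1.2696])}
```

```bash
cat >> h.py <<'E'
def rows(targets,start=None):
    s=r.state(); p0=np.array(start[:3] if start else s['position']); y0=start[3] if start else s['ee_rot'][2]
    X=np.array([np.cos(y0),np.sin(y0),0]);Y=np.array([np.sin(y0),-np.cos(y0),0])
    out=[]
    for t in targets:
        d=np.array(t[:3])-p0; dy=(t[3]-y0+np.pi)%(2*np.pi)-np.pi
        out.append([round(float(v),3)+0. for v in (d@X/.4,d@Y/.4,-d[2]/.4,-dy/np.pi)])
    print(str(out).replace(" ",""))
E
python3 -c "
from h import *
rows([(.40,.10,.36,3.343)])"
```

```text
[[-0.881,-0.903,-0.303,-0.16]]
```

Call:
{"op": "jog_arm", "data": {
  "steps": [
    [[-0.88,-0.9,-0.3,-0.16],[-0.88,-0.9,-0.3,-0.16],[-0.88,-0.9,-0.3,-0.16],[-0.88,-0.9,-0.3,-0.16],[-0.88,-0.9,-0.3,-0.16],[-0.88,-0.9,-0.3,-0.16],[-0.88,-0.9,-0.3,-0.16],[-0.88,-0.9,-0.3,-0.16],[-0.88,-0.9,-0.3,-0.16],[-0.88,-0.9,-0.3,-0.16],[-0.88,-0.9,-0.3,-0.16],[-0.88,-0.9,-0.3,-0.16]]
  ],
  "fingers": -0.1
}}

```text
t: 3.0
position: [0.3993, 0.1021, 0.3584]
ee_rot: [3.141, -0.0, -2.938]
ft_force: [-0.1, -0.5, -0.3]
gripper_width: 0.0398
grip_force: 0.0
```

```bash
python3 - <<'E'
from h import *
s=r.state();i=r.camera_info("wrist");im=r.snapshot("wrist");cv2.imwrite("pics/w1.png",im[:,:,::-1])
np.save("w1.npy",i,allow_pickle=True)
print(s['t'],s['position'],s['ee_rot'],s['gripper_width'],i)
for l in ["lamp_knob","lamp_arm","board","mat","stand","lever"]:
    print(l,[(np.round(d["rect"]).astype(int).tolist(),round(d["conf"],2)) for d in r.find_in("wrist",l)][:3])
E
```

```text
3.0 [0.39932121 0.10208366 0.35843431] [ 3.14129394e+00 -4.11901563e-04 -2.93789745e+00] 0.039837847864462116 {'fx': 358.42445205395074, 'fy': 358.42445205395074, 'cx': 322.27904231683533, 'cy': 241.8328239066866, 'xyz': array([0.31707156, 0.08445951, 0.50339603]), 'attitude': array([2.81283501e+00, 9.87324717e-04, 1.77410807e+00])}
lamp_knob [([279, 218, 354, 447], 0.9)]
lamp_arm [([278, 219, 352, 439], 0.97), ([2, 145, 38, 221], 0.53)]
board [([278, 189, 378, 237], 0.84), ([60, 36, 176, 96], 0.75)]
mat [([82, 147, 205, 271], 0.96)]
stand [([3, 143, 38, 222], 0.76), ([278, 215, 355, 443], 0.56)]
lever [([394, 215, 458, 238], 0.69), ([251, 127, 471, 290], 0.37)]
```

View pics/w1.png

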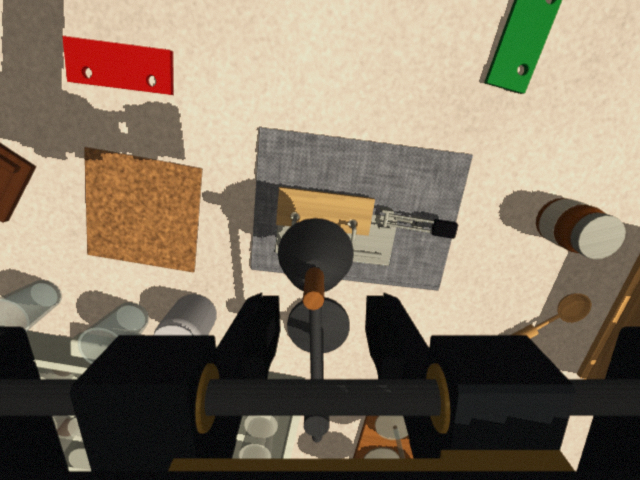

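The wrist view shows the plywood board (325,208), knob top (314,300), lever grip (444,229) and the mat (145,210).

```bash
python3 - <<'E'
from h import *
np.set_printoptions(precision=4,suppress=True)
i=np.load("w1.npy",allow_pickle=True).item()
F=[[-.1,-.1],[-.1,.19],[.1,.19],[.1,-.1]]
M=[[-.08,-.08],[-.08,.08],[.08,.08],[.08,-.08]]
print("file",*fit(F,ray(0,[(259,127),(471,154),(439,290),(249,269)],.007,i)))
print("mat",*fit(M,ray(0,[(87,148),(202,169),(194,271),(87,254)],.004,i)))
print("knob",ray(0,[(314,301)],.242,i),"foot",ray(0,[(318,325)],.008,i),"grip",ray(0,[(444,227)],.043,i))
E
```

```text
file [0.4372 0.1106 0.0833] [0.0031 0.0029 0.0024 0.0024]
mat [ 0.4934 -0.1423  0.0158] [0.0041 0.0023 0.0034 0.0009]
knob [[0.4558 0.1059 0.242 ]] foot [[0.6205 0.1396 0.008 ]] grip [[0.4175 0.271  0.043 ]]
```

```bash
python3 - <<'E'
from h import *
rows([(.456,.106,.30,3.343),(.456,.106,.21,3.343)])
c=np.array([.622,.1395]);T=[]
for a in np.linspace(3.342,1.78,13):
    T.append((*(c+.1695*np.array([np.cos(a),np.sin(a)])),.21,a))
rows(T[1:]+[(*T[-1][:2],.32,T[-1][3])],(.456,.106,.21,3.343))
E
```

```text
[[-0.14,-0.017,0.147,0.0],[-0.14,-0.017,0.372,0.0]]
[[-0.003,0.054,0.0,0.042],[-0.014,0.109,0.0,0.083],[-0.032,0.161,0.0,0.125],[-0.056,0.21,0.0,0.166],[-0.086,0.256,0.0,0.207],[-0.123,0.298,0.0,0.249],[-0.164,0.334,0.0,0.29],[-0.21,0.365,0.0,0.332],[-0.259,0.39,0.0,0.373],[-0.311,0.408,0.0,0.415],[-0.365,0.419,0.0,0.456],[-0.42,0.423,0.0,0.498],[-0.42,0.423,-0.275,0.498]]
```

Call:
{"op": "jog_arm", "data": {
  "steps": [
    [[-0.14,-0.017,0.147,0],[-0.14,-0.017,0.147,0],[-0.14,-0.017,0.26,0],[-0.14,-0.017,0.372,0],[-0.14,-0.017,0.372,0],[-0.14,-0.017,0.372,0]]
  ],
  "fingers": -0.1
}}

```text
t: 4.1
position: [0.457, 0.1057, 0.2116]
ee_rot: [-3.141, 0.002, -2.94]
ft_force: [0.6, -0.1, 1.3]
gripper_width: 0.0399
grip_force: 0.0
```

Call:
{"op": "jog_arm", "data": {
  "steps": [
    [[0,0,0,0],[-0.003,0.054,0,0.042],[-0.014,0.109,0,0.083],[-0.032,0.161,0,0.125],[-0.056,0.21,0,0.166],[-0.086,0.256,0,0.207],[-0.123,0.298,0,0.249],[-0.164,0.334,0,0.29],[-0.21,0.365,0,0.332],[-0.259,0.39,0,0.373],[-0.311,0.408,0,0.415],[-0.365,0.419,0,0.456],[-0.42,0.423,0,0.498],[-0.42,0.423,0,0.498],[-0.42,0.423,0,0.498]]
  ],
  "fingers": -0.45
}}

```text
t: 5.98
position: [0.5867, 0.3051, 0.2108]
ee_rot: [3.141, -0.0, 1.781]
ft_force: [-0.3, 0.9, 0.4]
gripper_width: 0.0243
grip_force: 0.2
```

```bash
python3 - <<'E'
from h import *
p=(.587,.305,.21,1.78)
rows([(.587,.305,.31,1.78),(.422,.225,.22,1.654)],p)
E
```

```text
[[0.0,0.0,-0.25,0.0],[-0.11,-0.445,-0.025,0.04]]
```

Call:
{"op": "jog_arm", "data": {
  "steps": [
    [[0,0,-0.25,0],[0,0,-0.25,0],[-0.06,-0.24,-0.25,0.04],[-0.11,-0.445,-0.15,0.04],[-0.11,-0.445,-0.025,0.04],[-0.11,-0.445,-0.025,0.04],[-0.11,-0.445,-0.025,0.04],[-0.11,-0.445,-0.025,0.04]]
  ],
  "fingers": 0.2
}}

```text
t: 6.98
position: [0.4231, 0.2257, 0.2217]
ee_rot: [3.138, -0.001, 1.654]
ft_force: [-0.0, 0.5, 0.1]
gripper_width: 0.0527
grip_force: 0.0
```

```bash
python3 - <<'E'
from h import *
s=r.state();i=r.camera_info("wrist");im=r.snapshot("wrist");cv2.imwrite("pics/w2.png",im[:,:,::-1])
np.save("w2.npy",i,allow_pickle=True)
t=r.snapshot("top")
t=cv2.resize(t[110:300,110:390,::-1],(640,434))
cv2.imwrite("pics/w2c.png",np.vstack([im[:,:,::-1],t])[::1])
a=cv2.imread("pics/w2c.png");cv2.imwrite("pics/w2c.png",cv2.resize(a,(420,600)))
print(s['position'],s['ee_rot'],s['ft_force'])
for l in ["lever_grip","lever","board","rings"]:
    print(l,[(np.round(d["rect"]).astype(int).tolist(),round(d["conf"],2)) for d in r.find_in("wrist",l)][:3])
E
```

```text
[0.42305471 0.22567036 0.22170663] [ 3.13843998e+00 -5.69009179e-04  1.65395508e+00] [-0.02460243  0.54798528  0.14282996]
lever_grip [([313, 142, 337, 235], 0.9)]
lever [([311, 139, 335, 237], 0.88)]
board [([1, 59, 133, 137], 0.79), ([210, 445, 233, 457], 0.67), ([298, 257, 351, 368], 0.59)]
rings [([334, 275, 382, 364], 0.61)]
```

View pics/w2.png

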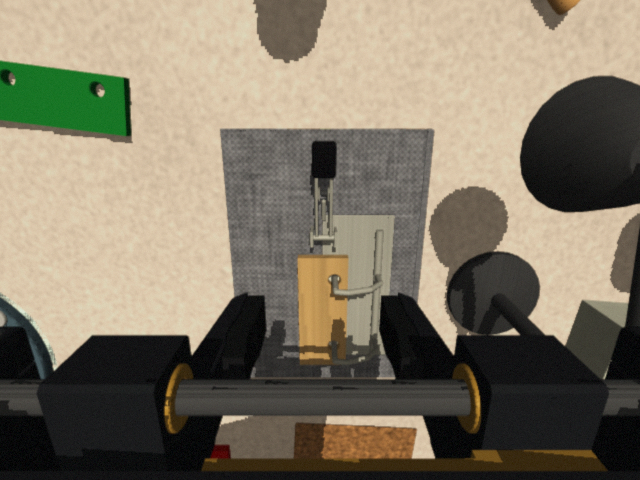

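The lamp is well off to the right. The lever grip is at (324,160), the board's near end at (298..348,256), and file corners are at (221,129) and (433,129).

```bash
python3 - <<'E'
from h import *
np.set_printoptions(precision=4,suppress=True)
i=np.load("w2.npy",allow_pickle=True).item()
print(ray(0,[(324,160)],.041,i), "corners",ray(0,[(221,129),(433,129)],.007,i),"board end",ray(0,[(298.5,256),(348,257)],.027,i), "post", ray(0,[(334,279)],.052,i))
f=(.4372,.1106,.0833)
print("pred grip",w(f,0,.164),"corn",w(f,-.1,.19),w(f,.1,.19),"bend",w(f,-.026,.065),w(f,.026,.065),"post",w(f,.012,.04))
E
```

```text
[[0.4215 0.2751 0.041 ]] corners [[0.3214 0.2924 0.007 ]
 [0.5237 0.3092 0.007 ]] board end [[0.4039 0.1763 0.027 ]
 [0.4542 0.1793 0.027 ]] post [[0.4403 0.1652 0.052 ]]
pred grip [0.4236 0.274 ] corn [0.3217 0.2916] [0.521  0.3083] bend [0.4059 0.1732] [0.4577 0.1775] post [0.4458 0.1515]
```

```bash
python3 - <<'E'
from h import *
f=(.436,.1115,.083); T=[]
for d in np.linspace(10,73,9):
    a=np.radians(d); T.append((*w(f,0,.085+.08*np.cos(a)),.022+.08*np.sin(a)-.019,1.654))
print(T[0],T[-1])
rows([(*T[0][:2],.1,1.654),T[0]],(.4225,.2255,.221,1.654))
rows(T,T[0])
E
```

```text
(np.float64(0.42242147946403735), np.float64(0.27472078791482224), np.float64(0.016891854213354426), 1.654) (np.float64(0.4270139776303271), np.float64(0.21951660221477448), np.float64(0.07950438047704282), 1.654)
[[0.123,0.01,0.302,0.0],[0.123,0.01,0.51,0.0]]
[[0.0,0.0,0.0,0.0],[-0.007,0.0,-0.027,0.0],[-0.017,0.0,-0.052,0.0],[-0.03,0.0,-0.076,0.0],[-0.047,0.0,-0.098,0.0],[-0.067,0.0,-0.117,0.0],[-0.089,0.0,-0.133,0.0],[-0.113,0.0,-0.147,0.0],[-0.138,0.0,-0.157,0.0]]
```

Call:
{"op": "jog_arm", "data": {
  "steps": [
    [[0.123,0.01,0.1,0],[0.123,0.01,0.25,0],[0.123,0.01,0.38,0],[0.123,0.01,0.46,0],[0.123,0.01,0.51,0],[0.123,0.01,0.51,0],[0.123,0.01,0.51,0]]
  ],
  "fingers": 0.2
}}

```text
t: 8.15
position: [0.4224, 0.2749, 0.0167]
ee_rot: [3.14, -0.0, 1.653]
ft_force: [0.1, -0.1, 0.2]
gripper_width: 0.0531
grip_force: 0.0
```

Call:
{"op": "jog_arm", "data": {
  "steps": [
    [[0,0,0,0],[0,0,0,0],[0,0,0,0],[0,0,0,0]]
  ],
  "fingers": -0.9,
  "squeeze": 20
}}

```text
t: 8.65
position: [0.4208, 0.2746, 0.0162]
ee_rot: [-3.14, 0.0, 1.653]
ft_force: [-4.5, 0.2, 5.6]
gripper_width: 0.0214
grip_force: 20.0
```

Call:
{"op": "jog_arm", "data": {
  "steps": [
    [[-0.007,0,-0.027,0],[-0.017,0,-0.052,0],[-0.03,0,-0.076,0],[-0.047,0,-0.098,0],[-0.067,0,-0.117,0],[-0.089,0,-0.133,0],[-0.113,0,-0.147,0],[-0.138,0,-0.157,0],[-0.138,0,-0.157,0],[-0.138,0,-0.157,0]]
  ]
}}

```text
t: 9.9
position: [0.4252, 0.2199, 0.0784]
ee_rot: [-3.14, -0.002, 1.653]
ft_force: [-4.0, 6.7, -3.3]
gripper_width: 0.0217
grip_force: 20.0
```

Call:
{"op": "jog_arm", "data": {
  "steps": [
    [[0,0,0,0],[0,0,0,0],[0,0,-0.15,0],[0,0,-0.25,0],[-0.15,0,-0.35,0],[-0.15,0,-0.35,0],[-0.15,0,-0.35,0]]
  ],
  "fingers": 0.2
}}

```text
t: 10.78
position: [0.4316, 0.1593, 0.219]
ee_rot: [3.14, -0.0, 1.651]
ft_force: [-0.2, 0.3, -0.4]
gripper_width: 0.0533
grip_force: 0.0
```

```bash
python3 - <<'E'
from h import *
s=r.state();i=r.camera_info("wrist");im=r.snapshot("wrist");cv2.imwrite("pics/w3.png",im[:,:,::-1])
np.save("w3.npy",i,allow_pickle=True)
print(s['position'],s['ee_rot'],s['ft_force'])
E
```

```text
[0.43155022 0.1593086  0.21899765] [ 3.14029346e+00 -9.51925264e-05  1.65130971e+00] [-0.15858772  0.27604037 -0.36317339]
```

View pics/w3.png

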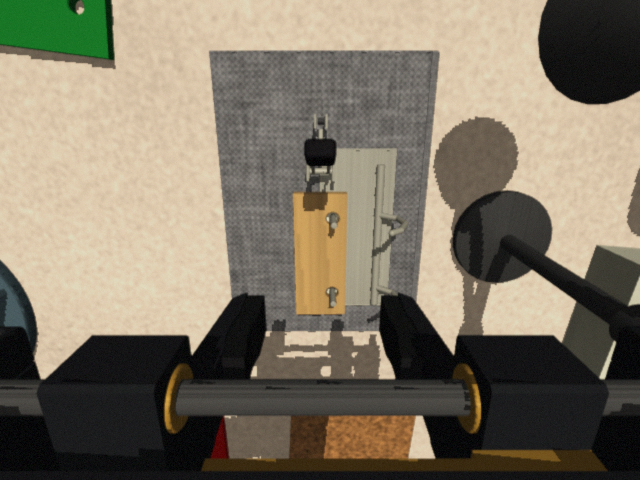

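Lever is up (320,152), rings lean right, and the board's corners are at (294,193), (347,193), (346,315) and (297,315), with both posts free.

```bash
python3 - <<'E'
from h import *
np.set_printoptions(precision=4,suppress=True)
i=np.load("w3.npy",allow_pickle=True).item()
b,e=fit([(-.026,.065),(.026,.065),(.026,-.065),(-.026,-.065)],ray(0,[(294,193),(347,193),(346,315),(297,315)],.027,i))
print(b,e)
p=(.4315,.1595,.219,1.6525)
x,y=.4355,.1105
rows([(x,y,.1,1.652),(x,y,.014,1.652)],p)
E
```

```text
[0.4348 0.111  0.0857] [0.0013 0.0011 0.001  0.0007]
[[-0.123,0.0,0.297,0.0],[-0.123,0.0,0.512,0.0]]
```

Call:
{"op": "jog_arm", "data": {
  "steps": [
    [[-0.123,0,0.1,0],[-0.123,0,0.22,0],[-0.123,0,0.34,0],[-0.123,0,0.42,0],[-0.123,0,0.47,0],[-0.123,0,0.512,0],[-0.123,0,0.512,0],[-0.123,0,0.512,0]]
  ],
  "fingers": 0.55
}}

```text
t: 11.82
position: [0.4342, 0.1114, 0.013]
ee_rot: [-3.14, -0.0, 1.654]
ft_force: [-0.5, 0.1, 0.1]
gripper_width: 0.0681
grip_force: 0.0
```

Call:
{"op": "jog_arm", "data": {
  "steps": [
    [[0,0,0,0],[0,0,0,0],[0,0,0,0],[0,0,0,0]]
  ],
  "fingers": -0.2,
  "squeeze": 15
}}

```text
t: 12.32
position: [0.4352, 0.1108, 0.014]
ee_rot: [3.141, -0.0, 1.653]
ft_force: [0.1, 0.3, -1.1]
gripper_width: 0.0517
grip_force: 15.0
```

Call:
{"op": "jog_arm", "data": {
  "steps": [
    [[0,0,0,0],[0,0,0,0],[0,0,-0.014,0],[0,0,-0.014,0]]
  ],
  "fingers": 0.5
}}

```text
t: 12.82
position: [0.4357, 0.1108, 0.0201]
ee_rot: [3.14, 0.0, 1.653]
ft_force: [1.0, -0.1, -0.9]
gripper_width: 0.066
grip_force: 0.0
```

Call:
{"op": "jog_arm", "data": {
  "steps": [
    [[0,0,0,0],[0,0,0,0],[0,0,0,0],[0,0,0,0],[0,0,-0.02,0],[0,0,-0.05,0],[0,0,-0.09,0],[0,0,-0.14,0],[0,0,-0.2,0],[0,0,-0.25,0],[0,0,-0.25,0],[0,0,-0.25,0]]
  ],
  "fingers": -0.2,
  "squeeze": 20
}}

```text
t: 14.32
position: [0.4348, 0.1108, 0.1192]
ee_rot: [-3.141, -0.0, 1.653]
ft_force: [0.1, 0.4, -0.7]
gripper_width: 0.0513
grip_force: 20.0
```

```bash
python3 - <<'E'
from h import *
i=r.camera_info("wrist");im=r.snapshot("wrist");cv2.imwrite("pics/w4.png",im[:,:,::-1]);np.save("w4.npy",i,allow_pickle=True)
s=r.state();print(s['position'],s['ee_rot'],s['gripper_width'],s['ft_force'])
print([(np.round(d["rect"]).astype(int).tolist(),round(d["conf"],2)) for d in r.find_in("wrist","board")])
# bystanders' base centres from top boxes (bottom part nearer image center)
for n,px in dict(tin=(455,97),tumA=(523,70),tumB=(618,80),mug=(728,95)).items(): print(n,ray("top",[np.array(px)/1.8605+110],.01)[0].round(3))
p=(*s['position'],s['ee_rot'][2])
rows([(.45,.0,.12,2.4),(.483,-.143,.10,3.14),(.483,-.143,.012,3.14),(.483,-.143,.0075,3.14)],p)
E
```

```text
[0.43452793 0.11077023 0.11882799] [-3.14033533e+00 -1.11995504e-04  1.65323144e+00] 0.05169557493180825 [-0.02988776  0.48790794 -1.59283416]
[([257, 166, 394, 437], 0.71)]
tin [ 0.628 -0.058  0.01 ]
tumA [ 0.665 -0.154  0.01 ]
tumB [ 0.648 -0.287  0.01 ]
mug [ 0.622 -0.441  0.01 ]
[[-0.279,0.016,-0.003,-0.238],[-0.642,0.069,0.047,-0.473],[-0.642,0.069,0.267,-0.473],[-0.642,0.069,0.278,-0.473]]
```

View pics/w4.png

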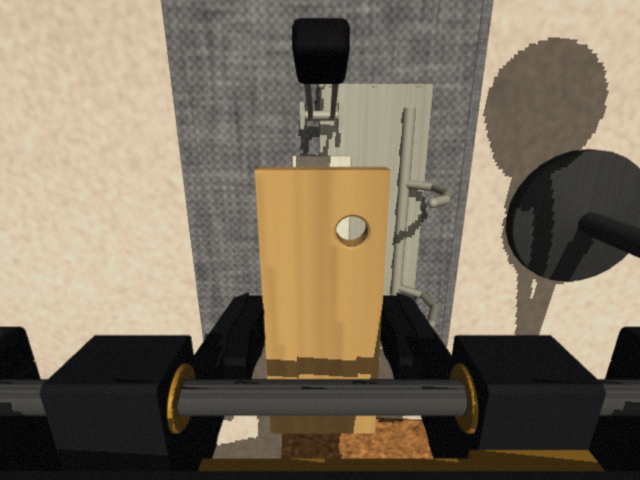

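The board hangs flat and square in the fingers, clear of the posts.

Call:
{"op": "jog_arm", "data": {
  "steps": [
    [[-0.15,0.008,-0.02,-0.05],[-0.28,0.016,-0.003,-0.11],[-0.35,0.03,0,-0.17],[-0.43,0.04,0.01,-0.23],[-0.5,0.05,0.02,-0.29],[-0.56,0.06,0.03,-0.35],[-0.6,0.065,0.04,-0.41],[-0.642,0.069,0.047,-0.473],[-0.642,0.069,0.1,-0.473],[-0.642,0.069,0.17,-0.473],[-0.642,0.069,0.23,-0.473],[-0.642,0.069,0.26,-0.473],[-0.642,0.069,0.27,-0.473],[-0.642,0.069,0.276,-0.473],[-0.642,0.069,0.276,-0.473],[-0.642,0.069,0.276,-0.473]]
  ]
}}

```text
t: 16.42
position: [0.4843, -0.1431, 0.0098]
ee_rot: [-3.141, 0.001, 3.139]
ft_force: [0.1, -0.7, -1.2]
gripper_width: 0.0516
grip_force: 20.0
```

Call:
{"op": "jog_arm", "data": {
  "steps": [
    [[0,0,0.004,0],[0,0,0.007,0],[0,0,0.007,0],[0,0,0.007,0]]
  ]
}}

```text
t: 16.92
position: [0.4839, -0.1429, 0.0065]
ee_rot: [-3.141, 0.0, 3.139]
ft_force: [-1.0, 0.2, 3.5]
gripper_width: 0.0515
grip_force: 20.0
```

Call:
{"op": "jog_arm", "data": {
  "steps": [
    [[0,0,0,0],[0,0,0,0],[0,0,0,0],[0,0,-0.05,0],[0,0,-0.15,0],[0,0,-0.3,0],[0,0,-0.4,0],[0,0,-0.4,0]]
  ],
  "fingers": 0.45
}}

```text
t: 17.92
position: [0.4861, -0.1441, 0.17]
ee_rot: [-3.138, 0.007, 3.139]
ft_force: [0.0, -0.3, -0.7]
gripper_width: 0.0636
grip_force: 0.0
```

```bash
python3 - <<'E'
from h import *
i=r.camera_info("wrist");im=r.snapshot("wrist");cv2.imwrite("pics/w5.png",im[:,:,::-1]);np.save("w5.npy",i,allow_pickle=True)
s=r.state();print(s['position'],s['ee_rot'],s['gripper_width'],s['ft_force'])
print([(np.round(d["rect"]).astype(int).tolist(),round(d["conf"],2)) for d in r.find_in("wrist","board")])
# board by colour region: brightest orange component / corners by mask
for d in r.masks_of("wrist","board"): print(cv2.minAreaRect(np.argwhere(d['mask'])[:,::-1].astype(np.float32)),d['conf'])
f=(.436,.1115,.083)
T=[]
for a in np.radians(np.linspace(73,8,9)): T.append((*w(f,0,.085+.08*np.cos(a)),.022+.08*np.sin(a)-.019,1.654))
p=(*s['position'],s['ee_rot'][2])
rows([(.44,.05,.22,2.2),(*T[0][:2],.20,1.654),T[0]],p)
rows(T,T[0])
E
```

```text
[ 0.48465484 -0.14333841  0.16758303] [-3.13991031e+00  2.86763643e-03  3.13931358e+00] 0.06388284722685195 [-0.36699349  0.30953801 -0.86631106]
[([292, 140, 359, 286], 0.78)]
((324.0, 210.0), (146.0, 64.0), 90.0) 0.69
((278.0, 14.5), (29.0, 178.0), 90.0) 0.67
[[0.113,0.483,-0.131,0.299],[0.146,0.907,-0.081,0.473],[0.146,0.907,0.22,0.473]]
[[0.0,0.0,0.0,0.0],[0.026,0.0,0.01,0.0],[0.051,0.0,0.024,0.0],[0.074,0.0,0.041,0.0],[0.094,0.0,0.061,0.0],[0.11,0.0,0.084,0.0],[0.124,0.0,0.109,0.0],[0.134,0.0,0.136,0.0],[0.14,0.0,0.163,0.0]]
```

View pics/w5.png

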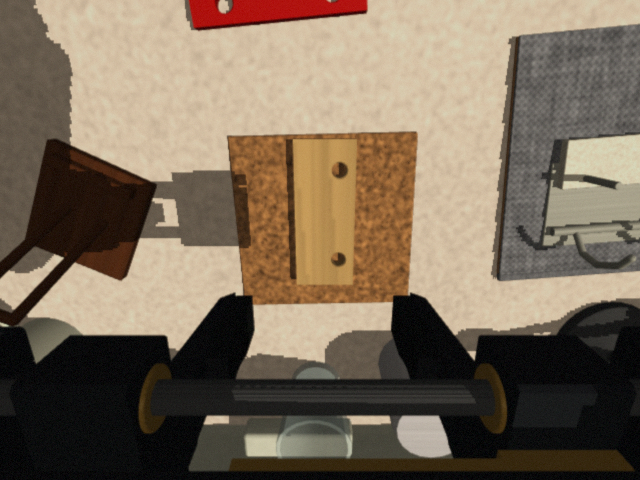

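The board lies flat on the mat (rect 292–359, 140–286) near its middle, released. Now back to the lever.

Call:
{"op": "jog_arm", "data": {
  "steps": [
    [[0.03,0.12,-0.06,0.05],[0.06,0.25,-0.1,0.1],[0.09,0.37,-0.13,0.16],[0.113,0.483,-0.131,0.22],[0.12,0.59,-0.12,0.28],[0.13,0.7,-0.1,0.33],[0.14,0.81,-0.081,0.39],[0.146,0.907,-0.081,0.44],[0.146,0.907,-0.03,0.473],[0.146,0.907,0.06,0.473],[0.146,0.907,0.16,0.473],[0.146,0.907,0.22,0.473],[0.146,0.907,0.22,0.473],[0.146,0.907,0.22,0.473]]
  ],
  "fingers": 0.2
}}

```text
t: 19.82
position: [0.4262, 0.22, 0.0782]
ee_rot: [-3.141, 0.0, 1.653]
ft_force: [0.4, 0.2, 0.5]
gripper_width: 0.0526
grip_force: 0.0
```

Call:
{"op": "jog_arm", "data": {
  "steps": [
    [[0,0,0,0],[0,0,0,0],[0,0,0,0],[0,0,0,0]]
  ],
  "fingers": -0.9,
  "squeeze": 20
}}

```text
t: 20.32
position: [0.4252, 0.2201, 0.0786]
ee_rot: [-3.139, 0.0, 1.653]
ft_force: [-5.7, -0.6, 7.5]
gripper_width: 0.0215
grip_force: 20.0
```

Call:
{"op": "jog_arm", "data": {
  "steps": [
    [[0.026,0,0.01,0],[0.051,0,0.024,0],[0.074,0,0.041,0],[0.094,0,0.061,0],[0.11,0,0.084,0],[0.124,0,0.109,0],[0.134,0,0.136,0],[0.138,0,0.16,0],[0.138,0,0.16,0],[0.138,0,0.16,0]]
  ]
}}

```text
t: 21.58
position: [0.4208, 0.2751, 0.0142]
ee_rot: [-3.139, 0.0, 1.653]
ft_force: [-7.3, -3.8, 7.9]
gripper_width: 0.0215
grip_force: 20.0
```

Call:
{"op": "jog_arm", "data": {
  "steps": [
    [[0,0,0,0],[0,0,0,0],[0,0,-0.1,0],[0,0,-0.25,0],[-0.1,0,-0.4,0],[-0.15,0,-0.5,0],[-0.15,0,-0.5,0]]
  ],
  "fingers": 0.2
}}

```text
t: 22.45
position: [0.4302, 0.2149, 0.219]
ee_rot: [3.131, -0.001, 1.651]
ft_force: [0.5, -0.2, 0.5]
gripper_width: 0.0527
grip_force: 0.0
```

```bash
python3 - <<'E'
from h import *
np.set_printoptions(precision=4,suppress=True)
i=r.camera_info("wrist");im=r.snapshot("wrist");np.save("w6.npy",i,allow_pickle=True)
w5=cv2.imread("pics/w5.png")[120:330,0:430]
a=cv2.resize(im[80:330,150:640,::-1],(588,300));b=cv2.resize(w5,(588,287),interpolation=cv2.INTER_CUBIC)
cv2.imwrite("pics/w6.png",np.vstack([a,b]))
s=r.state();print(s['position'],s['ee_rot'],s['gripper_width'],s['ft_force'])
i=np.load("w5.npy",allow_pickle=True).item()
print("board",*fit([(-.026,-.065),(.026,-.065),(.026,.065),(-.026,.065)],ray(0,[(294,139),(357,139),(353,285),(296,285)],.014,i)))
print("mat",ray(0,[(229,136),(416,132),(410,301),(244,304)],.004,i).mean(0))
print("lever pred px",proj(0,[[*w((.436,.1115,.083),0,.164),.036]],np.load("w6.npy",allow_pickle=True).item()))
E
```

```text
[0.4286 0.2152 0.2164] [ 3.1359 -0.0011  1.6517] 0.052905473548813385 [ 0.2269 -0.6289 -0.7604]
board [ 0.4832 -0.1433 -1.5786] [0.0515 0.0513 0.0525 0.0523]
mat [ 0.4934 -0.1435  0.004 ]
lever pred px [[316.391  147.2045]]
```

View pics/w6.png

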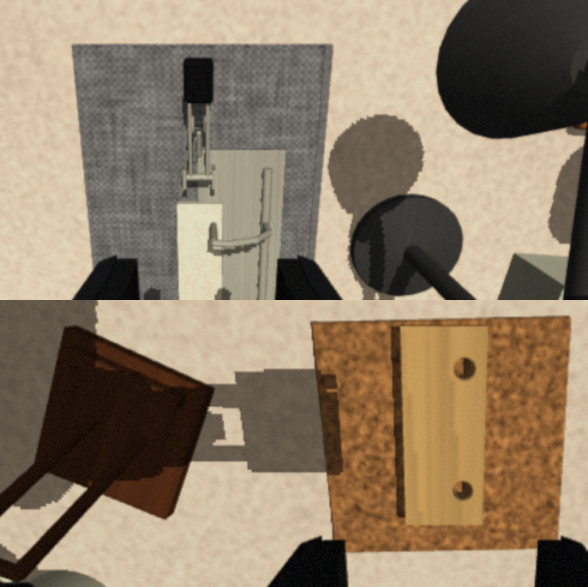

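Rings are shut with the lever flat, and the board is still on the mat. The stand base corners are at w5 (50,140), (156,184), (121,279) and (26,237).

```bash
python3 - <<'E'
from h import *
np.set_printoptions(precision=4,suppress=True)
i=np.load("w5.npy",allow_pickle=True).item()
q=ray(0,[(50,140),(156,184),(121,279),(26,237)],.012,i)
print("stand3",*fit([(-.038,-.045),(-.038,.045),(.062,.045)],q[:3]));print("stand4",*fit([(-.038,-.045),(-.038,.045),(.062,.045),(.062,-.045)],q))
p=(.4290,.2152,.217,1.652)
rows([(.45,.03,.26,2.3),(.534,-.1435,.15,3.14),(.534,-.1435,.06,3.14),(.534,-.1435,.0068,3.14)],p)
T=[]
for th in np.radians(np.arange(0,64,7)):
    T.append((.534-.116+.116*np.cos(th)-.005*np.sin(th),-.1435,.0068-.005+.116*np.sin(th)+.005*np.cos(th)-.0015*min(1,th*3),3.14))
rows(T,(.534,-.1435,.0068,3.14))
E
```

```text
stand3 [ 0.4696 -0.3445 -0.4583] [0.0029 0.0012 0.0024]
stand4 [ 0.4688 -0.3439 -0.4676] [0.0039 0.0006 0.0018 0.0026]
[[-0.466,0.015,-0.108,-0.206],[-0.915,0.189,0.168,-0.474],[-0.915,0.189,0.392,-0.474],[-0.915,0.189,0.525,-0.474]]
[[0.0,0.0,0.0,0.0],[0.004,0.0,-0.034,0.0],[0.012,0.0,-0.067,0.0],[0.024,0.0,-0.099,0.0],[0.04,0.0,-0.131,0.0],[0.06,0.0,-0.16,0.0],[0.083,0.0,-0.187,0.0],[0.109,0.0,-0.211,0.0],[0.138,0.0,-0.231,0.0],[0.169,0.0,-0.248,0.0]]
```

Call:
{"op": "jog_arm", "data": {
  "steps": [
    [[-0.1,0.005,-0.1,-0.05],[-0.22,0.01,-0.108,-0.1],[-0.35,0.015,-0.108,-0.16],[-0.466,0.03,-0.108,-0.22],[-0.58,0.07,-0.08,-0.28],[-0.7,0.12,-0.02,-0.34],[-0.81,0.16,0.05,-0.4],[-0.915,0.189,0.12,-0.45],[-0.915,0.189,0.2,-0.474],[-0.915,0.189,0.32,-0.474],[-0.915,0.189,0.43,-0.474],[-0.915,0.189,0.5,-0.474],[-0.915,0.189,0.525,-0.474],[-0.915,0.189,0.525,-0.474],[-0.915,0.189,0.525,-0.474]]
  ],
  "fingers": 0.5
}}

```text
t: 24.38
position: [0.5295, -0.1412, 0.0044]
ee_rot: [3.138, -0.007, -3.14]
ft_force: [-13.8, 6.4, 23.0]
gripper_width: 0.0659
grip_force: 11.2
```

Call:
{"op": "jog_arm", "data": {
  "steps": [
    [[0,0,0,0],[0,0,0,0],[0,0,0,0],[0,0,0,0]]
  ],
  "fingers": -0.2,
  "squeeze": 5
}}

```text
t: 24.88
position: [0.5324, -0.1428, 0.0044]
ee_rot: [3.142, -0.0, -3.14]
ft_force: [-2.6, 0.3, 8.6]
gripper_width: 0.052
grip_force: 7.5
```

Call:
{"op": "jog_arm", "data": {
  "steps": [
    [[0,0,0,0],[0,0,-0.008,0],[0,0,-0.008,0],[0,0,-0.008,0]]
  ],
  "fingers": 0.4
}}

```text
t: 25.38
position: [0.5319, -0.1429, 0.0071]
ee_rot: [3.141, -0.001, -3.141]
ft_force: [-0.3, -0.6, 0.2]
gripper_width: 0.0621
grip_force: 0.0
```

Call:
{"op": "jog_arm", "data": {
  "steps": [
    [[0,0,0,0],[0,0,0,0],[0,0,0,0],[0,0,0,0]]
  ],
  "fingers": -0.2,
  "squeeze": 5
}}

```text
t: 25.88
position: [0.5321, -0.1432, 0.0075]
ee_rot: [3.142, -0.0, -3.141]
ft_force: [0.1, 0.3, -0.8]
gripper_width: 0.0517
grip_force: 5.0
```

Call:
{"op": "jog_arm", "data": {
  "steps": [
    [[0.001,0,-0.016,0],[0.004,0,-0.033,0],[0.008,0,-0.05,0],[0.012,0,-0.066,0],[0.018,0,-0.083,0],[0.024,0,-0.098,0],[0.032,0,-0.115,0],[0.04,0,-0.13,0],[0.05,0,-0.145,0],[0.06,0,-0.159,0],[0.071,0,-0.173,0],[0.083,0,-0.186,0],[0.096,0,-0.199,0],[0.109,0,-0.21,0],[0.123,0,-0.221,0],[0.138,0,-0.23,0],[0.15,0,-0.238,0],[0.15,0,-0.238,0]]
  ]
}}

```text
t: 28.12
position: [0.472, -0.1434, 0.103]
ee_rot: [-3.141, 0.0, -3.141]
ft_force: [0.6, -0.2, -1.4]
gripper_width: 0.0521
grip_force: 5.0
```

```bash
python3 - <<'E'
from h import *
s=r.state();print(s['position'],s['ee_rot'],s['gripper_width'],s['ft_force'])
i=r.camera_info("wrist");im=r.snapshot("wrist");t=r.snapshot("scene")
np.save("w7.npy",i,allow_pickle=True);cv2.imwrite("pics/w7full.png",im[:,:,::-1])
cv2.imwrite("pics/w7.png",np.hstack([cv2.resize(im,(400,300)),cv2.resize(t[230:400,190:390],(400,300))])[:,:,::-1])
E
```

```text
[ 0.47200711 -0.14335046  0.10296395] [-3.14140940e+00  3.11452423e-04 -3.14101576e+00] 0.05205923582681842 [ 0.63563312 -0.23899375 -1.37664647]
```

View pics/w7.png

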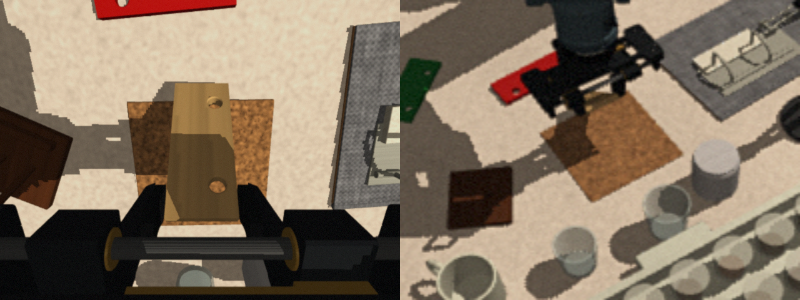

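```bash
cat >> h.py <<'E'
def tilt(i,obs,tcp,yaw,s=.114,zo=.004):
    # obs: px of free-end corners (top face) & far hole, near hole ; returns tilt below level
    from scipy.optimize import least_squares
    X=np.array([np.cos(yaw),np.sin(yaw),0]);Y=np.array([np.sin(yaw),-np.cos(yaw),0]);Z=np.array([0,0,1.])
    # lateral hole offset sign fitted by using sign param
    def pts(th,zo,sg):
        d=np.cos(th)*X-np.sin(th)*Z;n=np.sin(th)*X+np.cos(th)*Z;c=np.array(tcp)+zo*Z+.005*n
        return [c+s*d-.026*Y*sg,c+s*d+.026*Y*sg,c+(s-.025)*d+.012*Y*sg,c+(s-.105)*d+.012*Y*sg]
    best=None
    for sg in (1,-1):
        q=least_squares(lambda v:(proj(0,pts(v[0],v[1],sg),i)-obs).ravel(),[.7,zo],loss='soft_l1')
        if best is None or q.cost<best[0]: best=(q.cost,np.degrees(q.x[0]),q.x[1],sg,(proj(0,pts(*q.x,sg),i)-obs).round(1).tolist())
    return best
E
python3 - <<'E'
from h import *
i=np.load("w7.npy",allow_pickle=True).item()
print(tilt(i,np.array([(277,133),(365,134),(342,163),(347,298)]),(.472,-.1434,.103),3.1416))
E
```

```text
(np.float64(10.035315959532578), np.float64(50.628206579644285), np.float64(0.006973346471580168), 1, [[3.0, 0.2], [2.3, -0.8], [3.2, 1.1], [4.0, -0.4]])
```

Call:
{"op": "jog_arm", "data": {
  "steps": [
    [[0,0,0,0],[0,0,0,0],[0,0,0.01,0],[0,0,-0.01,0],[0,0,0.005,0],[0,0,0,0],[0,0,0,0]]
  ],
  "squeeze": 3
}}

```text
t: 29.1
position: [0.4716, -0.1431, 0.1023]
ee_rot: [3.141, -0.001, -3.141]
ft_force: [1.1, -0.7, 0.2]
gripper_width: 0.0519
grip_force: 3.0
```

```bash
cat > look.py <<'E'
from h import *
import sys
n=sys.argv[1]
s=r.state();print(s['position'].round(4),s['ee_rot'].round(4),s['gripper_width'],s['grip_force'],s['ft_force'].round(1))
i=r.camera_info("wrist");im=r.snapshot("wrist");np.save(n+".npy",i,allow_pickle=True);cv2.imwrite(f"pics/{n}.png",im[:,:,::-1])
# plywood holes/edges: mask by net
m=r.masks_of("wrist","board")
for d in m[:2]:
    k=d['mask'];ys=np.where(k.any(1))[0];y0=ys[0]
    print(d['conf'],d['rect'],[(y,np.where(k[y])[0][[0,-1]].tolist()) for y in range(y0,ys[-1],30)])
E
python3 look.py w8
```

```text
[ 0.4716 -0.1431  0.1023] [ 3.1412e+00 -1.3000e-03 -3.1407e+00] 0.05189282875725697 2.9989695414678863 [ 1.1 -0.7  0.2]
0.85 [258.3, 175.8, 388.3, 371.3] [(172, [312, 325]), (202, [281, 366]), (232, [277, 369]), (262, [273, 372]), (292, [269, 376]), (322, [264, 380]), (352, [262, 383])]
0.57 [150.1, 0.0, 378.8, 33.3] [(0, [149, 378]), (30, [158, 194])]
```

```bash
python3 - <<'E'
from h import *
i=np.load("w8.npy",allow_pickle=True).item()
X=np.array([-1,0,0]);Z=np.array([0,0,1.]);c0=np.array((.4716,-.1431,.1023))+.006*Z
for deg in range(48,80,4):
    th=np.radians(deg);d=np.cos(th)*X-np.sin(th)*Z;n=np.sin(th)*X+np.cos(th)*Z
    p=c0+.114*d; print(deg,proj(0,[p+.005*n+[0,.026,0],p+.005*n-[0,.026,0]],i).round(0).tolist(),"low z",(p-.005*n)[2].round(4))
im=cv2.imread("pics/w8.png");cv2.imwrite("pics/w8c.png",cv2.resize(im[120:400,200:450],(500,560)))
# refine stand from this view
print(r.find_in("wrist","stand"))
E
```

```text
48 [[368.0, 127.0], [279.0, 127.0]] low z 0.0202
52 [[367.0, 137.0], [281.0, 137.0]] low z 0.0154
56 [[365.0, 147.0], [282.0, 147.0]] low z 0.011
60 [[364.0, 157.0], [283.0, 157.0]] low z 0.0071
64 [[363.0, 167.0], [284.0, 167.0]] low z 0.0036
68 [[362.0, 177.0], [285.0, 177.0]] low z 0.0007
72 [[361.0, 187.0], [286.0, 187.0]] low z -0.0017
76 [[360.0, 197.0], [286.0, 197.0]] low z -0.0035
[{'rect': [0.6, 173.2, 118.8, 336.1], 'conf': 0.83}]
```

View pics/w8c.png

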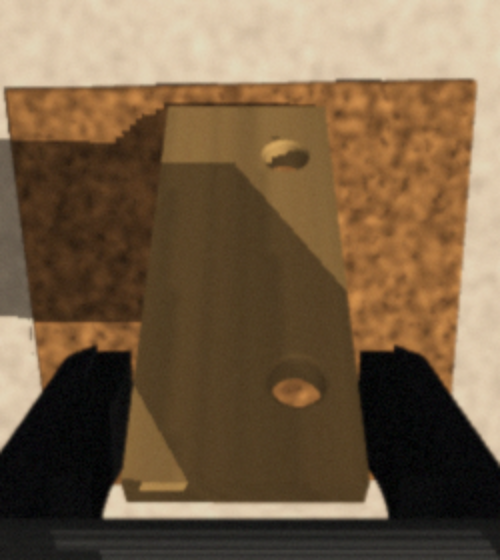

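The board is tilted about 66° from level with its foot on the mat (free end at row ~172). Next I refine the stand pose numerically from the masks.

```bash
cat > st.py <<'E'
from h import *
from scipy.optimize import minimize
ms={}
for c in ("top","scene"):
    r.snapshot(c); m=r.masks_of(c,"stand")
    for d in m[:2]: print(c,d['conf'],np.round(d['rect']),d['mask'].sum())
    if m: ms[c]=(m[0]['mask'].astype(np.uint8),r.camera_info(c))
def render(p,i,k=8):
    im=np.zeros((480*2,640*2),np.uint8)
    L=lambda x,y,z:np.array([*w(p,x,y),z])
    P=lambda q:np.round(proj(0,q,i)*2).astype(np.int32)
    b=[L(x,y,z) for x in(-.038,.062) for y in(-.045,.045) for z in(0,.012)]
    cv2.fillConvexPoly(im,cv2.convexHull(P(b)),1)
    e=[]
    for y in(-.016,.016):
        a=L(.0126,y,.012);t=L(.0126+.05,y,.012+.0866);e.append(t);q=P([a,t]);cv2.line(im,q[0].tolist(),q[1].tolist(),1,5)
    q=P(e);cv2.line(im,q[0].tolist(),q[1].tolist(),1,5)
    return im[::2,::2]
for keys in (["top"],["scene"],list(ms)):
    if not all(k in ms for k in keys): continue
    def cost(p):
        t=0
        for k in keys:
            m,i=ms[k]; a=cv2.GaussianBlur(m.astype(np.float32),(0,0),1.5);b=cv2.GaussianBlur(render(p,i).astype(np.float32),(0,0),1.5)
            t+=((a-b)**2).sum()
        return t
    best=min((minimize(cost,[.4695,-.346,y],method='Nelder-Mead',options=dict(initial_simplex=[[.4695,-.346,y],[.4775,-.346,y],[.4695,-.338,y],[.4695,-.346,y+.08]])) for y in(-.38,-.46)),key=lambda q:q.fun)
    print(keys,best.x.round(4),best.fun)
E
python3 st.py
```

```text
top 0.93 [450. 190. 496. 242.] 1464
top 0.62 [216. 193. 333. 283.] 9037
scene 0.81 [214. 323. 244. 360.] 1030
scene 0.31 [320. 221. 416. 297.] 4207
['top'] [ 0.4682 -0.3483 -0.4458] 15.516008377075195
['scene'] [ 0.4712 -0.3472 -0.4363] 12.815688133239746
['top', 'scene'] [ 0.4688 -0.3484 -0.4261] 27.108226776123047
```

```bash
python3 - <<'E'
from h import *
st=(.4695,-.347,-.44); q=w(st,.0428,0); print(q)
rows([(.4717,-.1432,.22,3.1411),(*q,.22,2.7016),(*q,.125,2.7016)],(.4717,-.1432,.1027,3.1411))
E
```

```text
[ 0.50822337 -0.36523021]
[[0.0,0.0,-0.293,0.0],[-0.092,-0.555,-0.293,0.14],[-0.092,-0.555,-0.056,0.14]]
```

Call:
{"op": "jog_arm", "data": {
  "steps": [
    [[0,0,0,0],[0,0,0,0],[0,0,-0.06,0],[0,0,-0.16,0],[0,0,-0.25,0],[0,-0.05,-0.293,0.02],[-0.02,-0.13,-0.293,0.04],[-0.04,-0.23,-0.293,0.06],[-0.06,-0.33,-0.293,0.09],[-0.08,-0.43,-0.293,0.12],[-0.09,-0.51,-0.293,0.14],[-0.092,-0.555,-0.293,0.14],[-0.092,-0.555,-0.293,0.14],[-0.092,-0.555,-0.293,0.14]]
  ],
  "squeeze": 25
}}

```text
t: 31.2
position: [0.5089, -0.3643, 0.2195]
ee_rot: [3.141, -0.001, 2.703]
ft_force: [-0.3, 0.0, -1.3]
gripper_width: 0.0512
grip_force: 25.0
```

```bash
python3 look.py w9; python3 - <<'E'
from h import *
i=np.load("w9.npy",allow_pickle=True).item();s=r.state();y=s['ee_rot'][2]
X=np.array([np.cos(y),np.sin(y),0]);Y=np.array([np.sin(y),-np.cos(y),0]);Z=np.array([0,0,1.]);c0=s['position']+.006*Z
for deg in range(56,92,4):
    th=np.radians(deg);d=np.cos(th)*X-np.sin(th)*Z;n=np.sin(th)*X+np.cos(th)*Z
    p=c0+.114*d+.005*n; print(deg,proj(0,[p-.026*Y,p+.026*Y],i).round(0).tolist())
E
```

```text
[ 0.5089 -0.3643  0.2195] [ 3.1409e+00 -1.0000e-03  2.7032e+00] 0.05124236035471559 25.003602760716603 [-0.3  0.  -1.3]
0.8 [263.2, 173.3, 387.5, 372.4] [(172, [288, 361]), (202, [281, 365]), (232, [277, 369]), (262, [273, 372]), (292, [269, 376]), (322, [266, 379]), (352, [262, 383])]
0.31 [423.0, 270.9, 498.9, 351.5] [(272, [437, 447]), (302, [422, 486]), (332, [436, 495])]
56 [[282.0, 147.0], [365.0, 147.0]]
60 [[283.0, 157.0], [364.0, 157.0]]
64 [[284.0, 167.0], [363.0, 167.0]]
68 [[285.0, 177.0], [362.0, 177.0]]
72 [[286.0, 187.0], [361.0, 187.0]]
76 [[286.0, 197.0], [360.0, 197.0]]
80 [[287.0, 207.0], [360.0, 207.0]]
84 [[287.0, 217.0], [359.0, 217.0]]
88 [[288.0, 227.0], [359.0, 227.0]]
```

Call:
{"op": "jog_arm", "data": {
  "steps": [
    [[0,0,0.06,0],[0,0,0.13,0],[0,0,0.19,0],[0,0,0.23,0],[0,0,0.25,0],[0,0,0.26,0],[0,0,0.265,0],[0,0,0.265,0]]
  ]
}}

```text
t: 32.3
position: [0.5094, -0.3655, 0.1145]
ee_rot: [-3.141, 0.001, 2.703]
ft_force: [0.5, 0.0, -1.5]
gripper_width: 0.051
grip_force: 25.0
```

Call:
{"op": "jog_arm", "data": {
  "steps": [
    [[0,0,0.003,0],[0,0,0.006,0],[0,0,0.009,0],[0,0,0.009,0]]
  ]
}}

```text
t: 32.8
position: [0.5093, -0.3653, 0.1104]
ee_rot: [-3.142, 0.0, 2.703]
ft_force: [0.3, 0.4, 0.2]
gripper_width: 0.0514
grip_force: 25.0
```

Call:
{"op": "jog_arm", "data": {
  "steps": [
    [[0,0,0,0],[0,0,0,0],[-0.006,0,0.002,0],[-0.012,0,0.005,0],[-0.018,0,0.008,0],[-0.024,0,0.011,0],[-0.03,0,0.014,0],[-0.03,0,0.014,0]]
  ],
  "squeeze": 3
}}

```text
t: 33.8
position: [0.52, -0.3702, 0.1046]
ee_rot: [3.141, -0.001, 2.703]
ft_force: [-2.4, 1.2, 2.0]
gripper_width: 0.0518
grip_force: 3.0
```

```bash
python3 look.py w10; python3 - <<'E'
from h import *
i=np.load("w10.npy",allow_pickle=True).item();s=r.state();y=s['ee_rot'][2]
X=np.array([np.cos(y),np.sin(y),0]);Y=np.array([np.sin(y),-np.cos(y),0]);Z=np.array([0,0,1.]);c0=s['position']+.006*Z
st=(.4695,-.347,-.44)
for deg in range(54,72,3):
    th=np.radians(deg);d=np.cos(th)*X-np.sin(th)*Z;n=np.sin(th)*X+np.cos(th)*Z
    p=c0+.114*d+.005*n;f=p-.01*n;l=((f[0]-st[0])+1j*(f[1]-st[1]))*np.exp(-1j*st[2])
    print(deg,proj(0,[p-.026*Y,p+.026*Y],i).round(0).tolist(),"foot in stand",np.round(l,4),f[2].round(4))
E
```

```text
[ 0.52   -0.3702  0.1046] [ 3.1414e+00 -5.0000e-04  2.7026e+00] 0.05179932211703306 2.993736779972096 [-2.4  1.2  2. ]
0.76 [260.1, 152.5, 388.3, 371.0] [(150, [283, 334]), (180, [279, 367]), (210, [275, 370]), (240, [273, 373]), (270, [271, 376]), (300, [267, 379]), (330, [264, 381]), (360, [261, 384])]
54 [[281.0, 141.0], [365.0, 141.0]] foot in stand (-0.0074+0.0004j) 0.0154
57 [[282.0, 149.0], [365.0, 149.0]] foot in stand (-0.0023+0.0004j) 0.0123
60 [[283.0, 156.0], [364.0, 156.0]] foot in stand (0.0029+0.0005j) 0.0094
63 [[283.0, 164.0], [363.0, 164.0]] foot in stand (0.0083+0.0005j) 0.0068
66 [[284.0, 171.0], [362.0, 171.0]] foot in stand (0.0138+0.0005j) 0.0044
69 [[285.0, 179.0], [361.0, 179.0]] foot in stand (0.0194+0.0005j) 0.0024
```

The board leans about 32° from vertical, with its foot between lip and rods and its back on the rods. Release.

Call:
{"op": "jog_arm", "data": {
  "steps": [
    [[0,0,0,0],[0,0,0,0],[0,0,0,0],[0,0,0,0],[0,0,-0.04,0],[0,0,-0.1,0],[0,0,-0.2,0],[0,0,-0.3,0],[0.1,0,-0.4,0],[0.25,0,-0.45,0],[0.25,0,-0.45,0],[0.25,0,-0.45,0],[0.25,0,-0.45,0]]
  ],
  "fingers": 0.5
}}

```text
t: 35.52
position: [0.4301, -0.3282, 0.2845]
ee_rot: [3.141, -0.0, 2.703]
ft_force: [0.4, -1.0, 0.1]
gripper_width: 0.0662
grip_force: 0.0
```

```bash
python3 look.py w11; python3 - <<'E'
from h import *
i=np.load("w11.npy",allow_pickle=True).item()
st=(.4695,-.347,-.44);L=lambda x,y,z:np.array([*w(st,x,y),z])
m=[d for d in r.masks_of("wrist","board")]
im=cv2.imread("pics/w11.png")
for lean in (28,32,36,40):
    t=np.radians(lean);x0=.058-.0866*np.tan(t)
    q=[L(x0-.010*np.cos(t)+a*np.sin(t),y,.012+.010*np.sin(t)+a*np.cos(t)) for a,y in((0,-.026),(0,.026),(.13,.026),(.13,-.026))]
    P=proj(0,q,i);k=np.zeros((480,640),np.uint8);cv2.fillConvexPoly(k,P.round().astype(np.int32),1)
    print(lean,P.round().tolist(),[(round(d['conf'],2),round(float((k.astype(bool)&d['mask']).sum()/(k.astype(bool)|d['mask']).sum()),3)) for d in m[:3]])
for c in("top","scene"):
    r.snapshot(c)
    for l in("board","lamp_knob","lever","mug","tumbler_a","tin","jar","spoon"): print(c,l,[(np.round(d["rect"]).astype(int).tolist(),round(d["conf"],2)) for d in r.find_in(c,l)][:3])
E
```

```text
[ 0.4301 -0.3282  0.2845] [ 3.1414e+00 -2.0000e-04  2.7027e+00] 0.0662073475750021 0.0 [ 0.4 -1.   0.1]
0.85 [175.5, 1.5, 246.7, 99.1] [(0, [193, 248]), (30, [186, 241]), (60, [181, 234]), (90, [198, 227])]
0.7 [296.7, 227.2, 352.3, 333.4] [(224, [304, 337]), (254, [299, 345]), (284, [298, 348]), (314, [297, 348])]
28 [[301.0, 233.0], [344.0, 234.0], [350.0, 330.0], [296.0, 330.0]] [(0.85, 0.0), (0.7, 0.887), (0.63, 0.0)]
32 [[301.0, 227.0], [344.0, 228.0], [349.0, 328.0], [296.0, 328.0]] [(0.85, 0.0), (0.7, 0.923), (0.63, 0.0)]
36 [[301.0, 221.0], [345.0, 221.0], [349.0, 325.0], [296.0, 325.0]] [(0.85, 0.0), (0.7, 0.888), (0.63, 0.0)]
40 [[301.0, 213.0], [345.0, 213.0], [349.0, 320.0], [296.0, 320.0]] [(0.85, 0.0), (0.7, 0.786), (0.63, 0.0)]
top board [([466, 301, 503, 341], 0.75), ([380, 279, 393, 288], 0.65)]
top lamp_knob [([187, 140, 288, 187], 0.83)]
top lever [([221, 239, 236, 252], 0.67)]
top mug [([484, 137, 522, 178], 0.88), ([450, 193, 462, 229], 0.69)]
top tumbler_a [([433, 135, 461, 159], 0.88), ([381, 126, 407, 155], 0.71)]
top tin [([343, 141, 370, 174], 0.66), ([124, 166, 174, 217], 0.56)]
top jar [([139, 248, 172, 275], 0.82)]
top spoon [([121, 167, 174, 219], 0.64)]
scene board [([180, 261, 211, 298], 0.91), ([235, 259, 283, 290], 0.82), ([340, 176, 371, 204], 0.78)]
scene lamp_knob [([395, 218, 452, 269], 0.76), ([378, 215, 451, 314], 0.74)]
scene lever [([378, 227, 394, 247], 0.63)]
scene mug [([202, 372, 242, 414], 0.7)]
scene tumbler_a [([312, 334, 338, 365], 0.84), ([266, 359, 283, 390], 0.73)]
scene tin [([339, 313, 361, 345], 0.95)]
scene jar [([414, 189, 435, 216], 0.91)]
scene spoon [([455, 220, 468, 258], 0.81)]
```

```bash
python3 -c "
from bench import r
print(r.hand_in())"
```

```text
the job is handed in; nothing more can be done
None
```

The job is handed in at about 36 s on the robot's clock, with no verdict returned. In the last images the plywood board leans about 32° back on the stand's rods, released; the lamp arm is well clear, and the bystanders are where they started. The lever was last seen fully down with the rings shut, right after I pressed it.

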